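Load a projector lamp and hold the lift lever at its third click

ROBOT

A 7-joint arm with a two-finger parallel gripper is mounted at the origin on the work surface. World frame = base frame: x ahead of the robot, y to its left, z up, the work surface at z = 0. Lengths are in mm, angles in rad, forces in N, time in s.
With the tool pointing down it reaches from about 425 to 1025 mm from the base axis. Payload 9.4 kg.
Tool frame: the origin (TCP) lies on the mounting face of the last link; the fingertips stand arm.tips_ahead ahead of it and the grasp point (between the pads) lies 155 mm ahead of it (arm.tips_ahead is the distance from the TCP to the fingertips, in mm); z points along the fingers, y is the direction in which the jaws open and shut (so a half turn about z gives the same grasp; the last joint's range is limited). The gripper opens to 85 mm and grips with 20 to 120 N. Pads are 22 mm wide; open, the fingers measure 114 mm over their backs; the gripper's body (76 mm by 85 mm) begins 54 mm behind the grasp point. The pads swing forward as they close: fully open they stand 13 mm farther back than shut.
Start: joints at [-1.322, 0.599, -0.003, 1.599, 0.002, 0.943, -0.08], TCP at [232.045, 686.862, 404.675] pointing down, gripper open.
Joint ranges: [-2.57, 2.57], [-0.35, 1.97], [-1.29, 1.29], [0.11, 2.56], [-1.05, 4.19], [0.11, 1.86], [-2.63, 2.63]. Speed limits (rad/s): [2.22, 2.22, 3.01, 3.01, 3.14, 3.14, 3.14].

INTERFACE

Orientations are given as a unit quaternion [x, y, z, w].
In Python, from bench import arm gives the robot as it stands. The module is installed in compiled form; this text tells all that it offers.
- The arm moves only by the tool apply_moves, never from a script. Its argument "rows" is a list of rows, each a list of 6 numbers: the shift along the tool's x, y, z in cm, then the turn, a rotation vector about the tool's x, y, z in rad. A call has 1 to 20 rows; each row is the pose to reach, as a shift and turn from the pose commanded when the call began, along the tool's axes at that moment; what a row does not reach only later rows make up. A row lasts 1/8 s, in which the tool goes at most 62.5 mm and 10.7 degrees, less where a joint would pass 70% of its speed; a pose out of reach is approached as far as the arm can. A call with a gripper value outside its range is refused whole. "jaw" is the closure, from -1 (fully open) to 1 (shut), set as the call begins (left out, the last holds). The fingers move at their own pace and stop on an object; "newtons" is the grip in N (left out, the last holds). Time passes only in rows, so rows that repeat a pose let the fingers close. It gives the time, the measured TCP pose, the force and the opening at its end, in the units of the state.
- arm.observe(): the state, without advancing time (a new reading comes with each control period).
- arm.capture(name): name is "side" or "top" or "wrist"; returns a dict with "color" (480x640x3 uint8, blue, green, red), "fx", "fy", "cx", "cy" (pixels), "origin" and "rotation" of the camera in the world; the wrist camera has in their place "mount" (4x4, takes a point from camera to tool coordinates, whose origin is the TCP and whose axes are the flange's). Camera axes: x right, y down, z forward; pixel columns grow to the right and rows downward; lengths in mm; the calibration is good to about 2 mm. The wrist camera is an equidistant fisheye: a pixel r from the principal point sees the ray r / f radians off the axis. A picture is of the moment at which its call begins: read the wrist's pose just before it. There is no depth.
- arm.close_job(): hands the job in, once; it reports no verdict.
Trained networks look in a picture, given as the dict that the camera call returned (one of the last four; its "shot" number tells which), for a name from the list of things; names that differ only in an ending like _2 or _b are one class to them, and where a whole thing is asked for, a point or a joint stands for the part that bears it (a point fixed in the world has none). Each returns a list of dicts, best first, with "score" (0 to 1); they miss things now and then, are a little off and sometimes report something else, mostly with a low value. They report only what shows in the picture. A call takes as long as a camera call. They do not tell look-alikes from the thing itself.
- arm.search_frame(target, picture): "extent" ([left, top, right, bottom] in pixels, round what is visible of it).
- arm.cut_out(target, picture): "mask" (480x640 bool, what is visible of it) and "extent" ([left, top, right, bottom] in pixels, round what is visible of it).
The state is a dict: "t": time; "joints": joint angles; "qvel": joint speeds; "effort": joint torques, N m; "ee_pos": TCP position; "eef_rot": TCP orientation; "ft_force": force on the tool from outside, world axes, zero at the start; "wrist_torque": the same for the moment, N m; "width": finger opening in mm.
Only numpy, scipy, OpenCV 4.12 (cv2) and the standard library are available. Lean on these libraries where they do the work, as an engineer would, in place of code of your own. Each camera call takes 0.05 s, during which the arm holds its last target. There are 200 camera calls.

TASK

Put the taller of the two halogen lamps, base down, fully into the bore of the lamp housing on top of the projector and let go of it. Then press the lever on the projector's side down past its first two clicks to the third, which lifts the housing with the lamp, and finish while still holding the lever down there, because it springs back as soon as it is let go. Leave the short lamp, lens barrel, screwdriver and slide mounts where they are.

Things in the scene. Friction and masses are not known exactly. Their poses are not given: they have to be found in the camera images.
- tall_lamp: Taller halogen lamp, 95 mm, upright in one hole of the rack (which varies), 18 mm deep, 77 mm stand clear. Round ceramic base 20 mm wide over the lowest 34 mm (foot bevelled 2 mm), above it a frosted cylindrical bulb 18 mm wide to a rounded tip. 30 to 65 g. Origin: centre of the base's underside; z runs up the lamp.
- short_lamp: The shorter lamp, same base and same 18 mm bulb but only 60 mm tall, in the other hole of the rack. Not needed; leave it. Origin: centre of its underside.
- rack: Fixed light-wood block, 60 mm (x) by 160 mm (y) by 30 mm high, with two holes 22.5 mm wide and 18 mm deep at 45 mm to either side of its centre along its y. Origin: centre of its underside, on the bench; z up.
- projector: Fixed beige slide projector, 260 by 260 mm, top 100 mm above the bench. Origin: centre of its underside, on the bench; unturned, x points away from the robot and y to the robot's left; yaw varies; z up. Lens port on its +x side. The lamp housing stands out of its top at x -60, y +30 mm; the lever is on its -y side.
- bore_floor (a point): Centre of the floor of the lamp housing's bore, where the lamp's underside comes to rest; 103 mm above the bench with the lever up. Housing: aluminium block 64 by 64 mm, top 135 mm above the bench. Bore: round, vertical, 25 mm wide, 32 mm deep, 3 mm bevelled mouth. Housing rises 33 mm per rad of the lever (25 mm at the third click). Axes as the projector's.
- bore_mouth (a point): Centre of the bore's mouth, level with the housing's top, 32 mm above bore_floor.
- lever_bar (a point): Centre of the black round grip bar (18 mm thick, 52 mm long, along the projector's y, middle 51 mm out from its side wall). Lever up: 124 mm above the bench; third click: 51 mm. It swings at 100 mm radius about a level axis 85 mm above the bench, at projector x +30; bar on the -x side of it. It shifts only 8 mm along x, first to -x, then back: a straight push down on its top works.
- lever (a joint): Angle of the lever in rad: 0 = up (its rest, about 23 degrees above level), grows as it is pressed down. Clicks (detents) at 0.25, 0.50 and 0.75; the end stop is at 0.80, just past the third. A spring always drives it back to 0, through the clicks too. The push needed on the bar is 4 to 13 N and ripples at the clicks.
- lens_barrel: Bystander: chrome projection lens barrel standing on end, 60 mm in diameter at its widest, 75 mm tall. Origin: centre of its underside.
- screwdriver: Bystander: steel screwdriver with a red handle, 190 mm long, lying on the bench. Origin near its middle, on the bench.
- slide_mounts: Bystander: two grey plastic slide mounts, 50 mm square, one on the other, 10 mm high together. Origin: centre of the underside.
Things that resemble listed ones, but are neither listed nor needed, are in the scene too. What is shaped like the tall_lamp but blue is not meant.

How it is judged (in metres and radians):
On the way, in this order (a step that is already met when the one before it is completed fails the run):
1. the tall lamp stands fully in the bore, let go, with the lever not yet pressed to its second click (horizontal distance between tall_lamp and bore_floor below 0.006 m and z of tall_lamp in the frame of bore_floor between -0.005 and 0.006 m and angle between tall_lamp's own z axis and vertical below 0.25 rad and contact force between the fingers and tall_lamp below 0.1 N and value of joint lever below 0.45 rad), for 0.2 s.
2. the robot's fingers press the lever down to its third click (value of joint lever above 0.68 rad and contact force between the fingers and lever above 1.5 N), for 0.2 s.
At the end, for the whole second after the job is handed in: The tall lamp stands base down in the housing's bore, its underside within 6 mm of the floor's height and within 6 mm of its centre, tilted less than 0.25 rad and not touched by the fingers; the lever is at 0.68 rad or more (third click 0.75), still, and pressed by the fingers with more than 1.5 N (all of step 2 and horizontal distance between tall_lamp and bore_floor below 0.006 m and z of tall_lamp in the frame of bore_floor between -0.005 and 0.006 m and angle between tall_lamp's own z axis and vertical below 0.25 rad and contact force between the fingers and tall_lamp below 0.1 N and velocity of joint lever between -0.2 and 0.2 rad/s and linear speed of tall_lamp below 0.05 m/s); the arm keeps its last pose, push and grip.
It fails at once if the short lamp moved more than 30 mm (distance of short_lamp from where it was at the start of the episode above 0.03 m).
It fails at once if the lens barrel moved more than 30 mm (distance of lens_barrel from where it was at the start of the episode above 0.03 m).
It fails at once if the screwdriver moved more than 30 mm (distance of screwdriver from where it was at the start of the episode above 0.03 m).
It fails at once if the slide mounts moved more than 30 mm (distance of slide_mounts from where it was at the start of the episode above 0.03 m).
It also fails if it takes over 59 s, if anything falls off the work surface, if the arm or the gripper's body presses on something with over 40 N, if the wrist force passes 120 N, or if a joint passes its speed limit or range.

## Working session

There is one attempt and no reset: what is moved stays moved. The work goes in short steps, Python scripts to look and compute and a tool call to move; the robot and the scene stay as the last step left them, time stands still between calls to the robot, and variables do not carry over. Pictures are saved under pics/ and viewed, about 8 in all and at most 12, crops included, and the job is handed in when it is done.

Besides the shell and the picture viewer there is one more tool, called after "Request:" as name([rows], argument=value, ...), one row to a line, values as JSON. apply_moves: Moves the arm, as the interface text tells. Its arguments: {"type":"object","properties":{"rows":{"type":"array","items":{"type":"array","items":{"type":"number"}}},"jaw":{"type":"number"},"newtons":{"type":"number"}},"required":["rows"]}

```bash
mkdir -p pics; cat > h.py <<'E'
import numpy as np, cv2
from bench import arm
from scipy.spatial.transform import Rotation as R
def px(c,P):
    p=(np.asarray(P,float)-c["origin"])@np.asarray(c["rotation"]); return np.array([c["fx"]*p[...,0]/p[...,2]+c["cx"],c["fy"]*p[...,1]/p[...,2]+c["cy"]]).T
def ray(c,u,v):
    return np.asarray(c["rotation"])@np.array([(u-c["cx"])/c["fx"],(v-c["cy"])/c["fy"],1.])
def atz(c,u,v,z):
    d=ray(c,u,v);o=np.asarray(c["origin"]);return o+d*(z-o[2])/d[2]
E
python3 - <<'E'
from h import *
print(arm.observe(),arm.tips_ahead)
for n in("top","side"):
    c=arm.capture(n);cv2.imwrite(f"pics/{n}0.png",c["color"])
    print(n,c["origin"],c["rotation"],c["fx"],c["cx"],c["cy"])
    for t in("tall_lamp","short_lamp","rack","projector","bore_mouth","lever_bar","lens_barrel","screwdriver","slide_mounts"):
        print(t,[(round(float(d["score"]),2),[int(x) for x in d["extent"]]) for d in arm.search_frame(t,c)][:4])
E
```

```text
{'t': 0.0, 'joints': array([-1.32171723,  0.60012212, -0.00253996,  1.60012451,  0.00178493,
        0.94291991, -0.07977007]), 'qvel': array([ 0.00010281, -0.00083111,  0.00119499, -0.00079926, -0.00076331,
       -0.00120619,  0.00106192]), 'effort': array([-1.35116694e-03, -7.76458955e+01,  1.56463288e+00, -2.58001721e+01,
        1.23279993e-02,  9.12270014e-03,  1.57139112e-06]), 'ee_pos': array([231.96107946, 686.67554439, 403.82088356]), 'eef_rot': array([ 1.62132211e-01,  9.86768731e-01, -7.83455667e-04, -6.10122475e-05]), 'ft_force': array([-0.19096059,  0.34233408,  0.7297915 ]), 'wrist_torque': array([ 0.04471475, -0.00680382,  0.02637336]), 'width': 85.07969494829763} 173.4
top [ 289.46593163  -21.96847956 1402.43026576] [-0.69297064  0.71280416 -0.07695502  0.07602526] 530.5426067519589 324.78052204609884 245.15433951806662
tall_lamp [(0.67, [217, 253, 228, 270]), (0.61, [212, 289, 229, 302]), (0.58, [460, 239, 488, 299]), (0.52, [206, 324, 216, 329])]
short_lamp [(0.65, [321, 242, 349, 277])]
rack [(0.89, [173, 284, 241, 307])]
projector [(0.58, [278, 178, 425, 303])]
b
[... 153 characters left out ...]
5, 488, 298])]
slide_mounts [(0.89, [159, 193, 181, 212])]
side [320.77811607 897.5825002  752.04387305] [-0.11500974  0.87307584 -0.46817041  0.07299184] 511.3889291269875 313.4173723446642 243.5627359209252
tall_lamp [(0.96, [294, 333, 307, 373]), (0.87, [382, 362, 393, 399]), (0.77, [351, 313, 361, 350]), (0.64, [335, 335, 345, 368])]
short_lamp [(0.66, [327, 385, 340, 409])]
rack [(0.71, [310, 350, 360, 436])]
projector [(0.79, [245, 190, 375, 310])]
bore_mouth [(0.68, [327, 228, 354, 256])]
lever_bar [(0.76, [302, 192, 347, 214])]
lens_barrel [(0.9, [180, 304, 215, 351]), (0.33, [335, 331, 343, 368])]
screwdriver [(0.58, [342, 197, 403, 206])]
slide_mounts [(0.92, [162, 396, 202, 423])]
```

```bash
sed -i 's/np.asarray(c\["rotation"\])/R.from_quat(c["rotation"]).as_matrix()/g' h.py
python3 - <<'E'
import cv2
a=cv2.imread("pics/top0.png")[150:350,140:500];b=cv2.imread("pics/side0.png")[170:450,150:450]
cv2.imwrite("pics/t1.png",cv2.resize(a,None,fx=2.2,fy=2.2,interpolation=2));cv2.imwrite("pics/s1.png",cv2.resize(b,None,fx=2.1,fy=2.1,interpolation=2))
E
```

```text
(no output)
```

View pics/t1.png

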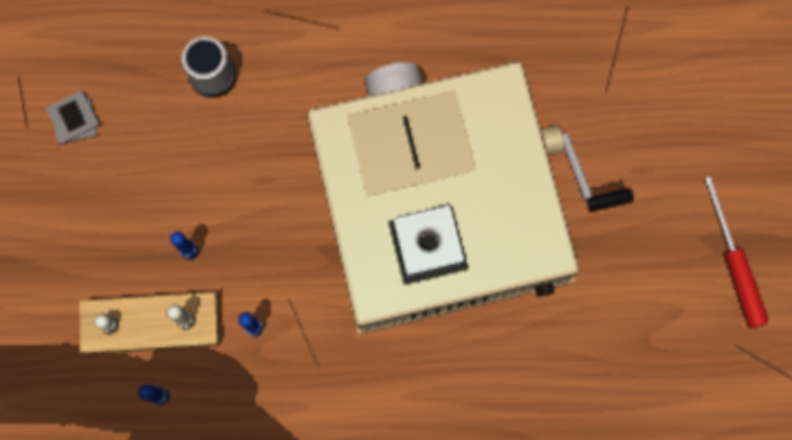

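View pics/s1.png

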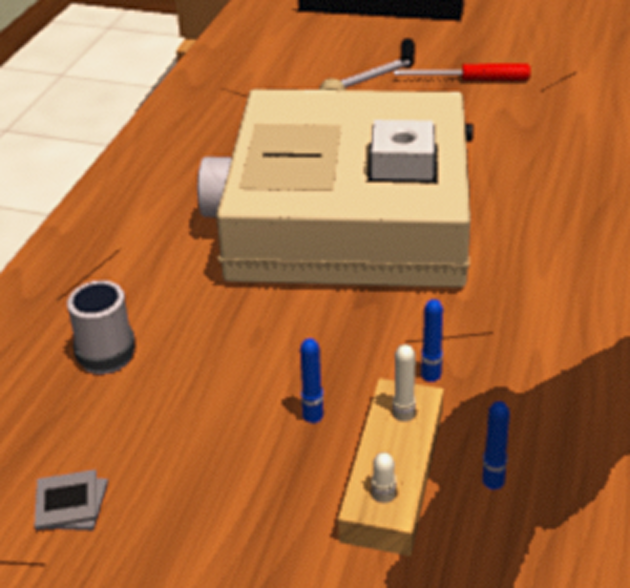

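Top crop: two white lamps in the rack at full-frame px (187,296) (short) and (221,293) (tall), plus three blue decoys. Side crop: white tall lamp at full-frame (342,352), short at (333,396). Tall white lamp = the one in the hole nearer the projector. Housing bore is at top px (335,258) and the lever bar at (417,240).

```bash
python3 - <<'E'
from h import *
T=arm.capture("top");S=arm.capture("side")
f=lambda u,v:(140+u/2.2,150+v/2.2); g=lambda u,v:(150+u/2.1,170+v/2.1)
cs=[atz(T,*f(*p),100)[:2] for p in((310,112),(521,64),(577,272),(358,325))]
print("corners",np.round(cs),"centre",np.mean(cs,0))
e=[cs[1]-cs[0],cs[2]-cs[1],cs[2]-cs[3],cs[3]-cs[0]]
print([ (round(np.linalg.norm(x)),round(np.degrees(np.arctan2(x[1],x[0])),1)) for x in e])
def tri(a,b):
    A=[];B=[]
    for c,p in((T,a),(S,b)):
        d=ray(c,*p);d/=np.linalg.norm(d);M=np.eye(3)-np.outer(d,d);A.append(M);B.append(M@c["origin"])
    return np.linalg.lstsq(np.vstack(A),np.hstack(B),rcond=None)[0]
print("bore",atz(T,*f(428,240),135),atz(S,*g(404,138),135))
cc=np.array(cs).mean(0)
print("rack top corners",[np.round(atz(T,*f(*p),30)[:2]) for p in((80,302),(215,292),(217,347),(80,352))])
print("tip tall",atz(T,*f(176,314),102)); print("side tip",atz(S,*g(404,350),105),"base exit",atz(S,*g(404,416),30))
print("bar ends",[np.round(c) for c in (atz(T,*f(588,203),124),atz(T,*f(633,195),124))], "side bar",atz(S,*g(407,50),124))
for t,c in(("bore_mouth",T),("bore_mouth",S),("lever_bar",T),("lever_bar",S)):
    m=arm.cut_out(t,c)[0]["mask"];v,u=np.nonzero(m);print(t,u.mean(),v.mean(),len(u))
E
```

```text
corners [[ 695.   81.]
 [ 747. -167.]
 [ 498. -218.]
 [ 445.   30.]] centre [596.59339228 -68.42558533]
[(254, np.float64(-78.2)), (254, np.float64(-168.4)), (254, np.float64(-78.0)), (255, np.float64(-168.4))]
bore [533.17494168 -50.36896547 135.        ] [529.75095182 -45.40489855 135.        ]
rack top corners [array([490., 361.]), array([498., 202.]), array([433., 199.]), array([431., 360.])]
tip tall [463.24666757 233.48966027 102.        ]
side tip [464.60870337 237.18466395 105.        ] base exit [462.60049351 242.11043632  30.        ]
bar ends [array([ 572., -232.,  124.]), array([ 580., -283.,  124.])] side bar [ 575.21377273 -260.89977816  124.        ]
bore_mouth 334.2417871222076 259.73981603153743 761
bore_mouth 341.1234096692112 240.95165394402036 786
lever_bar 403.6546546546547 227.8168168168168 333
lever_bar 328.6741935483871 202.49354838709678 310
```

```bash
cat >> h.py <<'E'
def go(P,yaw=None):
    "shift(cm)/turn from now to TCP P (mm), tool down with jaw axis (tool y) at world angle yaw (deg)"
    s=arm.observe();Q=R.from_quat(s["eef_rot"]);
    y=Q.as_matrix()[:,1];y0=np.degrees(np.arctan2(y[1],y[0]))
    if yaw is None: T=Q
    else:
        yaw=y0+(yaw-y0+90)%180-90
        a=np.radians(yaw);Y=np.array([np.cos(a),np.sin(a),0]);Z=np.array([0,0,-1.]);T=R.from_matrix(np.array([np.cross(Y,Z),Y,Z]).T)
    print("pos",s["ee_pos"],"jaw angle",y0,"t",s["t"],"w",s["width"],"F",s["ft_force"],"j7",s["joints"][6])
    print("ROW",np.round(Q.inv().apply(np.array(P)-s["ee_pos"])/10,3),np.round((Q.inv()*T).as_rotvec(),4))
def wpx(W,st,P):
    "world point -> wrist fisheye pixel"
    M=np.asarray(W["mount"]);p=R.from_quat(st["eef_rot"]).inv().apply(np.asarray(P,float)-st["ee_pos"])
    p=M[:3,:3].T@(p-M[:3,3]);th=np.arctan2(np.hypot(p[0],p[1]),p[2]);r=np.hypot(p[0],p[1])
    return np.array([W["cx"]+W["fx"]*th*p[0]/r,W["cy"]+W["fy"]*th*p[1]/r])
def wray(W,st,u,v):
    M=np.asarray(W["mount"]);Q=R.from_quat(st["eef_rot"]);x,y=(u-W["cx"])/W["fx"],(v-W["cy"])/W["fy"];th=np.hypot(x,y)
    d=np.array([np.sin(th)*x/th,np.sin(th)*y/th,np.cos(th)]) if th>0 else np.array([0,0,1.])
    return st["ee_pos"]+Q.apply(M[:3,3]),Q.apply(M[:3,:3]@d)
def watz(W,st,u,v,z):
    o,d=wray(W,st,u,v);return o+d*(z-o[2])/d[2]
E
python3 - <<'E'
from h import *
S=arm.capture("side");g=lambda u,v:(150+u/2.1,170+v/2.1)
print([np.round(atz(S,*g(*p),2)[:2]) for p in((312,418),(432,376),(495,484))])
go([464,237,330]);go([464,237,330],87)
E
```

```text
[array([550., 240.]), array([453., 160.]), array([375., 273.])]
pos [232.0438653  686.8766926  404.69114752] jaw angle 71.33679510175179 t 1.35 w 85.2702180894115 F [ 0.49064611 -0.30228365  0.43680307] j7 -0.07978226325302684
ROW [-36.372 -35.2     7.47 ] [0. 0. 0.]
pos [232.0438653  686.8766926  404.69114752] jaw angle 71.33679510175179 t 1.35 w 85.2702180894115 F [ 0.49064611 -0.30228365  0.43680307] j7 -0.07978226325302684
ROW [-36.372 -35.2     7.47 ] [ 0.000e+00  1.000e-04 -2.734e-01]
```

Request:
apply_moves([
  [-36.37, -35.2, 7.5, 0, 0, 0.46],
  [-36.37, -35.2, 7.5, 0, 0, 0.46],
  [-36.37, -35.2, 7.5, 0, 0, 0.46],
  [-36.37, -35.2, 7.5, 0, 0, 0.46],
  [-36.37, -35.2, 7.5, 0, 0, 0.46],
  [-36.37, -35.2, 7.5, 0, 0, 0.46],
  [-36.37, -35.2, 7.5, 0, 0, 0.46],
  [-36.37, -35.2, 7.5, 0, 0, 0.46],
  [-36.37, -35.2, 7.5, 0, 0, 0.46],
  [-36.37, -35.2, 7.5, 0, 0, 0.46],
  [-36.37, -35.2, 7.5, 0, 0, 0.46],
  [-36.37, -35.2, 7.5, 0, 0, 0.46],
  [-36.37, -35.2, 7.5, 0, 0, 0.46],
  [-36.37, -35.2, 7.5, 0, 0, 0.46],
], jaw=-0.2)

```text
t: 3.1
ee_pos: [463.7, 237.5, 329.7]
eef_rot: [0.382, 0.924, 0.0, 0.0]
ft_force: [-1.5, -0.2, -0.2]
width: 50.9
```

```bash
python3 - <<'E'
from h import *
st=arm.observe();W=arm.capture("wrist");im=W["color"].copy()
print(W["mount"],W["fx"],W["cx"],W["cy"])
for z in(12,30,107):
    p=wpx(W,st,[464,237,z]);print(z,p);cv2.circle(im,tuple(int(x) for x in p),3,(0,0,255),1)
for d in arm.search_frame("tall_lamp",W)[:5]: print(d)
cv2.imwrite("pics/w1.png",im);go([464,237,239])
E
```

```text
[[-7.89816964e-04 -9.60302792e-01 -2.78958641e-01  7.10561215e+01]
 [ 9.99999685e-01 -7.81421028e-04 -1.41296644e-04  4.89468771e-01]
 [-8.22965861e-05 -2.78958665e-01  9.60303107e-01  3.10700905e+01]
 [ 0.00000000e+00  0.00000000e+00  0.00000000e+00  1.00000000e+00]] 371.64829954431775 321.17463281879117 238.3132654485158
12 [320.36435781 224.23133363]
30 [320.31847034 230.0633234 ]
107 [320.03792252 266.1463605 ]
{'extent': [307.9, 217.5, 338.6, 278.8], 'score': 0.96}
{'extent': [228.9, 270.5, 260.7, 298.4], 'score': 0.8}
{'extent': [241.2, 99.4, 284.6, 131.9], 'score': 0.64}
pos [463.842011   237.21564868 329.71862801] jaw angle 45.00283559761358 t 3.2 w 51.244364347362826 F [0.44396926 0.91606121 0.44548253] j7 0.27826981262751554
ROW [-2.600e-02 -5.000e-03  9.072e+00] [0. 0. 0.]
```

View pics/w1.png

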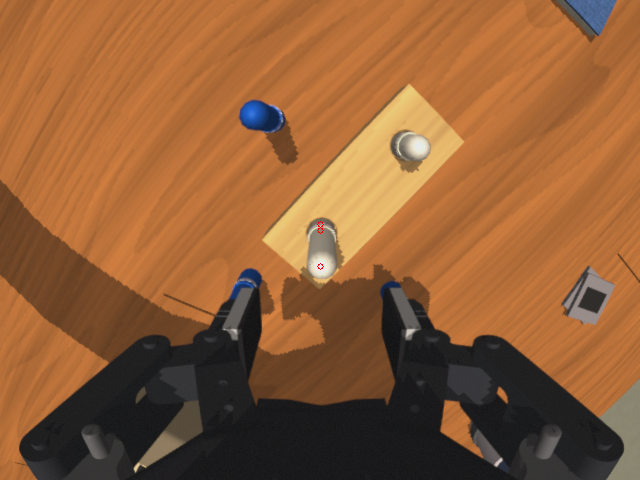

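The tall white lamp is at wrist px (322,266)–(321,224), right on my projected points (within 1 mm). The short one is at (411,146) and the blue look-alikes at (262,115), (246,282) and (390,290). It is the white one with the long bulb, so descend and grip.

Request:
apply_moves([
  [0, 0.05, 4, 0, 0, 0],
  [0, 0.05, 7, 0, 0, 0],
  [0, 0.05, 9.1, 0, 0, 0],
  [0, 0.05, 9.1, 0, 0, 0],
  [0, 0.05, 9.1, 0, 0, 0],
])

```text
t: 3.82
ee_pos: [464.6, 237.3, 239.3]
eef_rot: [0.383, 0.924, 0.0, 0.0]
ft_force: [0.3, 0.2, 0.5]
width: 51.0
```

Request:
apply_moves([
  [0, 0, 0, 0, 0, 0],
  [0, 0, 0, 0, 0, 0],
  [0, 0, 0, 0, 0, 0],
  [0, 0, 0, 0, 0, 0],
  [0, 0, 0, 0, 0, 0],
  [0, 0, 0, 0, 0, 0],
], jaw=1, newtons=35)

```text
t: 4.58
ee_pos: [464.5, 237.4, 239.5]
eef_rot: [0.383, 0.924, 0.001, 0.0]
ft_force: [-1.3, -1.0, 6.1]
width: 17.0
```

Request:
apply_moves([
  [0, 0, -2, 0, 0, 0],
  [0, 0, -5, 0, 0, 0],
  [0, 0, -10, 0, 0, 0],
  [0, 0, -17, 0, 0, 0],
  [0, 0, -17, 0, 0, 0],
  [0, 0, -17, 0, 0, 0],
])

```text
t: 5.32
ee_pos: [464.0, 237.2, 409.2]
eef_rot: [0.383, 0.924, 0.001, 0.0]
ft_force: [0.0, 0.1, -1.0]
width: 17.3
```

```bash
python3 - <<'E'
from h import *
go([532,-50,410])
E
```

```text
pos [464.00399608 237.22447475 409.2112019 ] jaw angle 44.98905786706694 t 5.325 w 17.316588922892947 F [ 0.0057755   0.05950189 -1.01360652] j7 0.2649343716852391
ROW [-25.121 -15.497  -0.098] [0. 0. 0.]
```

Request:
apply_moves([
  [-5, -3.1, 0, 0, 0, 0],
  [-10, -6.2, 0, 0, 0, 0],
  [-15, -9.3, 0, 0, 0, 0],
  [-20, -12.4, 0, 0, 0, 0],
  [-24, -14.8, 0, 0, 0, 0],
  [-25.1, -15.5, 0, 0, 0, 0],
  [-25.1, -15.5, 0, 0, 0, 0],
  [-25.1, -15.5, 0, 0, 0, 0],
  [-25.1, -15.5, 0, 0, 0, 0],
])

```text
t: 6.45
ee_pos: [532.0, -48.2, 408.5]
eef_rot: [0.382, 0.924, 0.0, -0.0]
ft_force: [0.1, -0.7, -1.0]
width: 16.9
```

```bash
python3 - <<'E'
from h import *
st=arm.observe();W=arm.capture("wrist");S=arm.capture("side");T=arm.capture("top")
print(st["ee_pos"],st["width"])
im=W["color"].copy()
for z in(135,103):
    p=wpx(W,st,[532,-50,z]);print(z,p)
q=st["ee_pos"]-[0,0,155+72];print("lamp bottom",wpx(W,st,q),px(S,q))
a=cv2.resize(W["color"][120:320,200:440],None,fx=2.5,fy=2.5,interpolation=2)
b=cv2.resize(S["color"][150:270,290:390],None,fx=4,fy=4,interpolation=2)
b=cv2.copyMakeBorder(b,0,20,0,0,0);
print(a.shape,b.shape)
o=np.zeros((600,800,3),np.uint8);o[:500,:600]=a
cv2.imwrite("pics/w2.png",o[:500,:600]);cv2.imwrite("pics/s2.png",b)
for n,c in(("W",W),("S",S)):
  for t in("bore_mouth","tall_lamp"): print(n,t,[(round(float(d["score"]),2),d["extent"]) for d in arm.search_frame(t,c)][:3])
E
```

```text
[531.9640042  -48.21790663 408.46669649] 16.89090983219775
135 [318.69982187 241.26559276]
103 [318.96563947 229.27971899]
lamp bottom [320.37977644 262.7761    ] [341.92524525 217.05474078]
(500, 600, 3) (500, 400, 3)
W bore_mouth [(0.63, [257.7, 176.3, 384.5, 285.5])]
W tall_lamp [(0.89, [401.9, 2.3, 437.0, 23.7]), (0.82, [508.6, 17.0, 571.2, 49.0]), (0.73, [297.1, 250.3, 347.1, 378.4])]
S bore_mouth [(0.91, [326.6, 227.4, 353.9, 256.8])]
S tall_lamp [(0.69, [381.5, 360.0, 391.6, 399.3]), (0.68, [349.2, 311.5, 358.9, 352.5]), (0.62, [292.9, 336.2, 306.5, 371.9])]
```

View pics/w2.png

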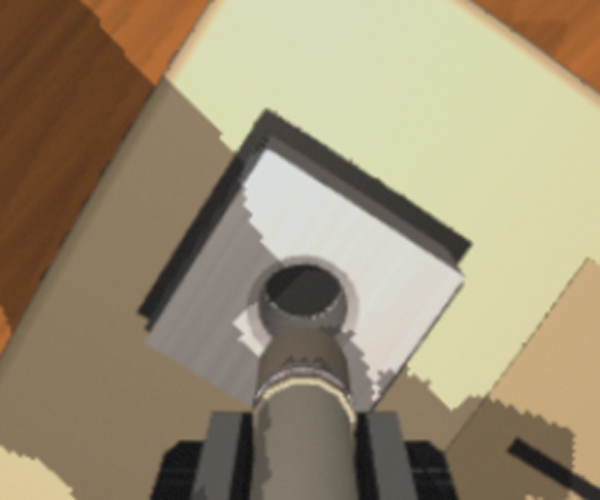

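View pics/s2.png

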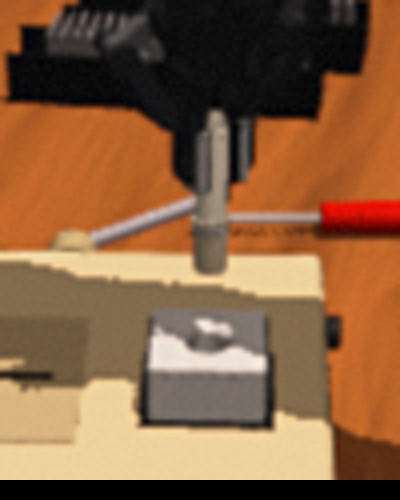

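Wrist crop: bore centre ≈ px (321,242), lamp foot column also ≈ 321, so they are aligned sideways. Side crop: lamp foot at (342.5,216), matching the predicted (341.9,217), so the lamp hangs upright.

```bash
python3 - <<'E'
from h import *
st=arm.observe();W=arm.capture("wrist")
for uv in((321.2,242),(322,242.4)):
    B=watz(W,st,*uv,135);print(B)
go([B[0],B[1],341])
E
```

```text
[533.89975897 -50.70534015 135.        ]
[534.48744645 -50.52145843 135.        ]
pos [532.06603793 -49.67402603 408.78332436] jaw angle 44.98932368466933 t 6.85 w 16.959451555924925 F [-0.07822471 -0.35949317 -0.86452538] j7 0.8619259004468776
ROW [-0.23   0.11   6.778] [0. 0. 0.]
```

Request:
apply_moves([
  [-0.07, 0.05, 2, 0, 0, 0],
  [-0.07, 0.05, 3.5, 0, 0, 0],
  [-0.07, 0.05, 4, 0, 0, 0],
  [-0.07, 0.05, 4, 0, 0, 0],
])

```text
t: 7.35
ee_pos: [533.0, -50.0, 368.4]
eef_rot: [0.383, 0.924, -0.0, -0.0]
ft_force: [0.2, -0.5, -0.5]
width: 16.9
```

```bash
python3 - <<'E'
from h import *
st=arm.observe();W=arm.capture("wrist");print(st["ee_pos"],st["ft_force"])
cv2.imwrite("pics/w3.png",cv2.resize(W["color"][170:310,240:400],None,fx=4,fy=4,interpolation=2))
print(wpx(W,st,[533,-50,135]),wpx(W,st,[533,-50,142]), wpx(W,st,st["ee_pos"]-[0,0,227.4]))
E
```

```text
[532.96148441 -49.95210025 368.43532903] [ 0.20625095 -0.50167046 -0.50859252]
[320.60715204 259.02436311] [320.5831324  263.17262151] [320.59816263 262.48314688]
```

View pics/w3.png

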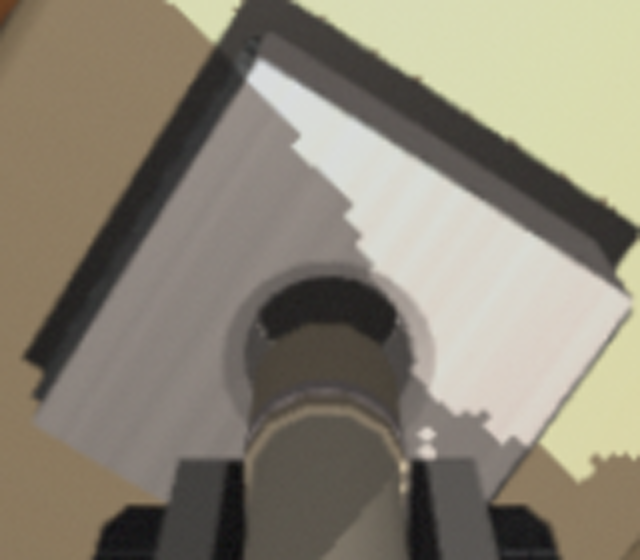

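Mouth ring centre ≈ px (322,260); lamp foot ≈ (321,264). That is within about 1 mm, inside the clearance. Descend gently.

Request:
apply_moves([
  [0.02, 0.05, 0.8, 0, 0, 0],
  [0.02, 0.05, 1.6, 0, 0, 0],
  [0.02, 0.05, 2.4, 0, 0, 0],
  [0.02, 0.05, 3.2, 0, 0, 0],
  [0.02, 0.05, 3.5, 0, 0, 0],
  [0.02, 0.05, 3.5, 0, 0, 0],
])

```text
t: 8.15
ee_pos: [533.1, -49.5, 333.4]
eef_rot: [0.383, 0.924, -0.0, -0.0]
ft_force: [-0.3, 0.7, -0.3]
width: 17.2
```

Request:
apply_moves([
  [0, 0, 0.1, 0, 0, 0],
  [0, 0, 0.2, 0, 0, 0],
  [0, 0, 0.2, 0, 0, 0],
  [0, 0, 0.2, 0, 0, 0],
])

```text
t: 8.65
ee_pos: [533.2, -49.4, 331.8]
eef_rot: [0.383, 0.924, 0.0, 0.0]
ft_force: [-0.7, -0.7, 0.0]
width: 17.2
```

Request:
apply_moves([
  [0, 0, 0.1, 0, 0, 0],
  [0, 0, 0.1, 0, 0, 0],
])

```text
t: 8.9
ee_pos: [533.1, -49.4, 330.6]
eef_rot: [0.383, 0.924, -0.0, -0.0]
ft_force: [-0.3, 0.4, -0.5]
width: 17.2
```

Request:
apply_moves([
  [0, 0, 0, 0, 0, 0],
  [0, 0, 0, 0, 0, 0],
  [0, 0, 0, 0, 0, 0],
  [0, 0, 0, 0, 0, 0],
  [0, 0, -2, 0, 0, 0],
  [0, 0, -6, 0, 0, 0],
  [0, 0, -10, 0, 0, 0],
  [0, 0, -12, 0, 0, 0],
  [0, 0, -12, 0, 0, 0],
], jaw=-0.3)

```text
t: 10.02
ee_pos: [533.3, -49.5, 452.1]
eef_rot: [0.383, 0.924, 0.001, 0.001]
ft_force: [-1.7, -0.8, 0.4]
width: 55.9
```

```bash
python3 - <<'E'
from h import *
st=arm.observe();W=arm.capture("wrist");S=arm.capture("side")
B=np.array([533.,-50,0])
for z in(137,198):print(z,"W",wpx(W,st,B+[0,0,z]),"S",px(S,B+[0,0,z]))
a=cv2.resize(W["color"][150:310,230:410],None,fx=2.5,fy=2.5,interpolation=2)
b=cv2.resize(S["color"][150:270,290:390],None,fx=3.33,fy=3.3333,interpolation=2)
h=min(a.shape[0],b.shape[0]);cv2.imwrite("pics/c1.png",np.hstack([a[:h],b[:h]]))
# bar: world target, projector yaw 11.7
yaw=np.radians(11.7);c=np.array([596.6,-68.4]);M=np.array([[np.cos(yaw),-np.sin(yaw)],[np.sin(yaw),np.cos(yaw)]])
for x in(-62,-70,-66):print(x,c+M@[x,-183])
go([574,-260,330],11.7);go([574,-260,330],101.7)
E
```

```text
137 W [318.97158578 223.75589169] S [341.43600072 233.70577815]
198 W [318.65576247 247.33713686] S [341.72784343 210.04430304]
-62 [ 572.99826079 -260.17058666]
-70 [ 565.16447831 -261.79288502]
-66 [ 569.08136955 -260.98173584]
pos [532.85058672 -49.3542231  450.10220786] jaw angle 44.98579939367239 t 10.125 w 55.26656251792677 F [ 0.3349982  -0.03755004  0.48804779] j7 0.8502564518704177
ROW [-17.813 -11.977  12.007] [-5.000e-04 -3.000e-04  5.809e-01]
pos [532.85058672 -49.3542231  450.10220786] jaw angle 44.98579939367239 t 10.125 w 55.26656251792677 F [ 0.3349982  -0.03755004  0.48804779] j7 0.8502564518704177
ROW [-17.813 -11.977  12.007] [-1.000e-04 -6.000e-04 -9.898e-01]
```

View pics/c1.png

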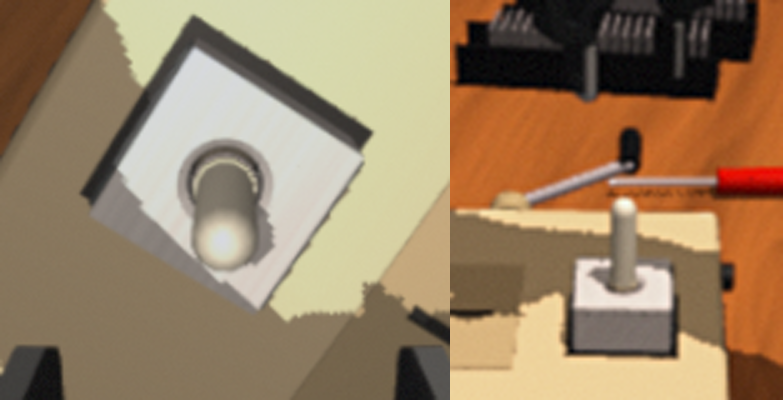

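The lamp is fully seated: its tip is at side px (342,210) against the predicted (341.7,210), upright and released. Next, the lever: shut the jaws, turn them across the bar and hover above it.

Request:
apply_moves([
  [-4, -2.6, 0, 0, 0, 0.15],
  [-8, -5.2, 0, 0, 0, 0.3],
  [-12, -8, 0, 0, 0, 0.45],
  [-16, -10.8, 2, 0, 0, 0.58],
  [-17.7, -12.25, 6, 0, 0, 0.58],
  [-17.7, -12.25, 10, 0, 0, 0.58],
  [-17.7, -12.25, 11, 0, 0, 0.58],
  [-17.7, -12.25, 11, 0, 0, 0.58],
  [-17.7, -12.25, 11, 0, 0, 0.58],
], jaw=1)

```text
t: 11.25
ee_pos: [572.0, -261.1, 342.0]
eef_rot: [0.631, 0.776, 0.0, 0.001]
ft_force: [-0.5, 0.4, 0.3]
width: -0.2
```

```bash
python3 - <<'E'
from h import *
st=arm.observe();W=arm.capture("wrist")
for p in((573,-260,133),(571,-261,167)):print(p,wpx(W,st,p))
for d in arm.search_frame("lever_bar",W)[:3]:print(d)
cv2.imwrite("pics/w5.png",cv2.resize(W["color"][150:400,180:460],None,fx=2.4,fy=2.4,interpolation=2))
go([571,-261,306])
E
```

```text
(573, -260, 133) [322.29408562 272.90763784]
(571, -261, 167) [317.61385747 303.15996284]
{'extent': [313.0, 163.7, 498.1, 295.7], 'score': 0.9}
pos [ 571.96694221 -261.11188086  342.15862896] jaw angle 11.772837164747619 t 11.35 w 0.11216290206494282 F [ 1.03849886 -1.15452718 -0.08952035] j7 0.7853608587001528
ROW [ 0.035 -0.1    3.616] [0. 0. 0.]
```

View pics/w5.png

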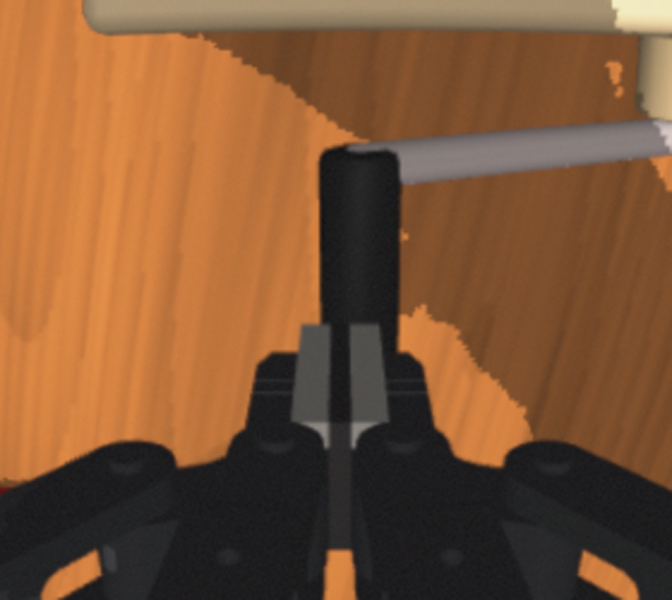

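Wrist crop: the black bar centre column is ≈ px 329.6, its inner end at row ≈ 212; the fingers are at column ≈ 322.

```bash
python3 - <<'E'
from h import *
st=arm.observe();W=arm.capture("wrist")
e=watz(W,st,329,212,130);d=np.array([np.sin(np.radians(11.7)),-np.cos(np.radians(11.7)),0])
print("inner end",e,"mid",e+26*d);go((e+26*d)*[1,1,0]+[0,0,306])
E
```

```text
inner end [ 569.93091516 -228.73865213  130.        ] mid [ 575.20338484 -254.19844521  130.        ]
pos [ 571.88782328 -261.09833214  342.05001589] jaw angle 11.770235853835834 t 11.4 w -0.1193135358290883 F [-0.39020842  0.48207877  0.83826151] j7 0.7854362080966747
ROW [0.611 0.458 3.605] [0. 0. 0.]
```

Request:
apply_moves([
  [0.3, 0.1, 1.5, 0, 0, 0],
  [0.3, 0.1, 3, 0, 0, 0],
  [0.3, 0.1, 4, 0, 0, 0],
  [0.3, 0.1, 5, 0, 0, 0],
  [0.3, 0.1, 5, 0, 0, 0],
])

```text
t: 12.02
ee_pos: [570.9, -258.5, 289.4]
eef_rot: [0.631, 0.775, -0.001, -0.001]
ft_force: [-4.5, -0.2, 4.9]
width: 0.1
```

Request:
apply_moves([
  [0, 0, 1, 0, 0, 0],
  [0, 0, 2, 0, 0, 0],
  [0, 0, 3, 0, 0, 0],
  [0, 0, 3, 0, 0, 0],
])

```text
t: 12.52
ee_pos: [571.7, -258.5, 260.3]
eef_rot: [0.631, 0.776, -0.0, -0.0]
ft_force: [-3.7, -2.1, 6.0]
width: 0.0
```

```bash
python3 - <<'E'
from h import *
st=arm.observe();W=arm.capture("wrist");S=arm.capture("side");print(st["ee_pos"],st["ft_force"])
a=cv2.resize(W["color"][150:400,180:460],None,fx=1.6,fy=1.6,interpolation=2)
b=cv2.resize(S["color"][150:270,270:390],None,fx=3.3333,fy=3.3333,interpolation=2)
cv2.imwrite("pics/c6.png",np.hstack([a[:400],b[:400]]))
E
```

```text
[ 571.67668005 -258.50082023  260.34744361] [-3.65970256 -2.070285    5.96419213]
```

View pics/c6.png

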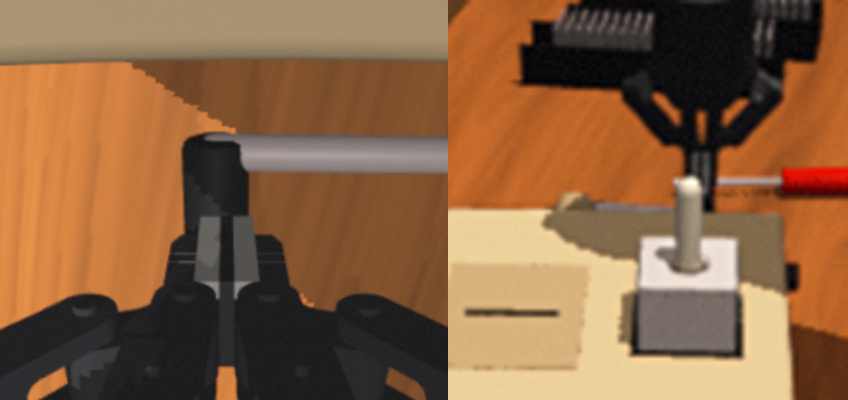

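The wrist and side views show the lever half down under the fingertips; the housing has risen with the lamp upright. Continue to the third click.

Request:
apply_moves([
  [0, 0, 1, 0, 0, 0],
  [0, 0, 2, 0, 0, 0],
  [0, 0, 2.7, 0, 0, 0],
  [0, 0, 2.9, 0, 0, 0],
  [0, 0, 2.9, 0, 0, 0],
  [0, 0, 2.9, 0, 0, 0],
])

```text
t: 13.38
ee_pos: [574.0, -257.8, 233.1]
eef_rot: [0.631, 0.776, 0.001, 0.002]
ft_force: [2.7, 1.1, 8.9]
width: -0.5
```

Request:
apply_moves([
  [0, 0, 0.1, 0, 0, 0],
  [0, 0, 0.25, 0, 0, 0],
  [0, 0, 0.25, 0, 0, 0],
  [0, 0, 0.25, 0, 0, 0],
  [0, 0, 0.25, 0, 0, 0],
  [0, 0, 0.25, 0, 0, 0],
  [0, 0, 0.25, 0, 0, 0],
])

```text
t: 14.25
ee_pos: [574.4, -257.7, 231.0]
eef_rot: [0.631, 0.776, 0.002, 0.003]
ft_force: [3.2, 1.6, 10.5]
width: -0.2
```

```bash
python3 - <<'E'
from h import *
st=arm.observe();W=arm.capture("wrist");S=arm.capture("side");print(st["ee_pos"],st["ft_force"],st["t"])
for z in (198,222,223.5): print(z,px(S,[533,-50,z]))
print("bar",watz(W,st,322,300,60))
a=cv2.resize(W["color"][150:400,180:460],None,fx=1.6,fy=1.6,interpolation=2)
b=cv2.resize(S["color"][150:270,270:390],None,fx=3.3333,fy=3.3333,interpolation=2)
cv2.imwrite("pics/c7.png",np.hstack([a[:400],b[:400]]))
E
```

```text
[ 574.390149   -257.69379194  230.97321174] [ 3.24432788  1.6379926  10.49927551] 14.25
198 [341.72784343 210.04430304]
222 [341.84755243 200.33876135]
223.5 [341.85512982 199.72441612]
bar [ 575.20780401 -253.87299134   60.        ]
```

View pics/c7.png

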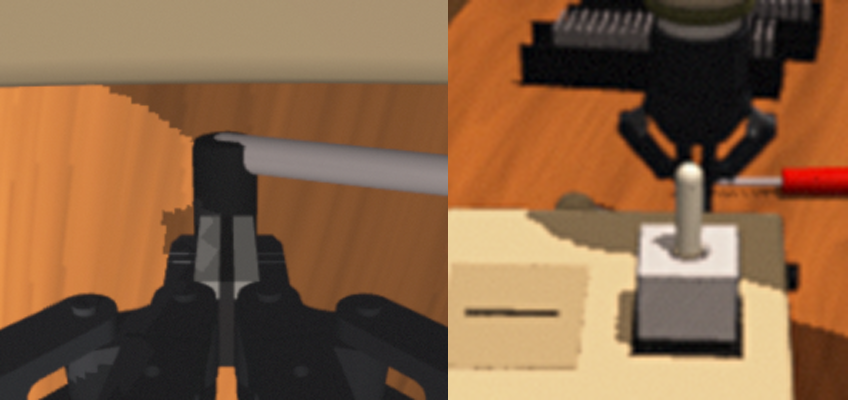

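The lamp tip is at side px ≈ (342.6,199.5), so z ≈ 224 mm. That is a lift of about 25–26 mm, which means the lever is at the third click. The push is a steady 10.5 N, and the bar is centred under the fingertips.

```bash
python3 - <<'E'
from h import *
print(arm.observe()["ft_force"],arm.close_job())
E
```

```text
the job is handed in; nothing more can be done
[ 2.76750542  1.39106048 11.47537536] None
```

I put the tall white lamp fully into the housing bore and let go of it. Then I pressed the lever to its third click with shut fingers and handed the job in while still holding it there, at about 14 s on the robot's clock.

- **Lamp:** after release, its tip was within about 1 px of where a fully seated, upright lamp should appear, in both the side and wrist pictures.
- **Lever:** at the end the lamp tip stood at about 224 mm, a rise of about 25–26 mm against the 25 mm expected at the third click. The fingertips were at about 58 mm, which puts the lever between its third click (0.75) and the end stop (0.80).
- **Push:** the upward force on the fingers read 10.5 N, then 11.5 N at hand-in.

No check failed. The first estimates of the bar's position disagreed by a few mm (up to about 6 mm along the bar), so I corrected from the wrist picture before pressing. I did not re-measure the short lamp, lens barrel, screwdriver or slide mounts at the end, but no move went near them.

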